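# Set out the glass paperweights on their stands

## Task

Set out the finished paperweights for display: stand each of the four round glass paperweights upright on the middle of the round wooden stand of its rank in size, the smallest on the smallest stand and so on up to the largest on the largest. They are glass, so lower them until they stand and never let one drop or topple; leave the square glass block and the little glass dish where they are.

Things in the scene. Friction and masses are not known exactly. Their poses are not given: they have to be found in the camera images.
- weight_a_center (a point): The smallest paperweight: loose, solid opaque blue glass with thin white bands and a white dot on top, round from above, domed top, flat foot 25 mm across. Widest diameter 36 mm (upright sides over the middle third of its height), height 42 mm, about 120 g. The point is its centre, half-way up, 21 mm above its foot; z is its upright axis. It stands upright on the bench at the start.
- weight_b_center (a point): The second smallest paperweight: loose, solid opaque blue glass with thin white bands and a white dot on top, round from above, domed top, flat foot 32 mm across. Widest diameter 46 mm (upright sides over the middle third of its height), height 48 mm, about 190 g. The point is its centre, half-way up, 24 mm above its foot; z is its upright axis. It stands upright on the bench at the start.
- weight_c_center (a point): The second largest paperweight: loose, solid opaque blue glass with thin white bands and a white dot on top, round from above, domed top, flat foot 39 mm across. Widest diameter 56 mm (upright sides over the middle third of its height), height 54 mm, about 310 g. The point is its centre, half-way up, 27 mm above its foot; z is its upright axis. It stands upright on the bench at the start.
- weight_d_center (a point): The largest paperweight: loose, solid opaque blue glass with thin white bands and a white dot on top, round from above, domed top, flat foot 46 mm across. Widest diameter 66 mm (upright sides over the middle third of its height), height 60 mm, about 480 g. The point is its centre, half-way up, 30 mm above its foot; z is its upright axis. It stands upright on the bench at the start.
- stand_a_top (a point): The smallest stand, for the smallest paperweight: a flat round disc of dark wood, diameter 48 mm, 12 mm high, fixed on the bench. The point is the centre of its flat top; z is up.
- stand_b_top (a point): The second smallest stand, for the second smallest paperweight: a flat round disc of dark wood, diameter 62 mm, 12 mm high, fixed on the bench. The point is the centre of its flat top; z is up.
- stand_c_top (a point): The second largest stand, for the second largest paperweight: a flat round disc of dark wood, diameter 76 mm, 12 mm high, fixed on the bench. The point is the centre of its flat top; z is up.
- stand_d_top (a point): The largest stand, for the largest paperweight: a flat round disc of dark wood, diameter 90 mm, 12 mm high, fixed on the bench. The point is the centre of its flat top; z is up.
- block_center (a point): A square solid block of the same blue glass, 50 x 50 x 40 mm high, loose; to be left where it is. The point is its centre, 20 mm above the bench; x and y are along its sides.
- dish_center (a point): A small open round dish of the same blue glass, rim diameter 84 mm, 32 mm high, loose; to be left where it is. The point is on its axis half-way up, 16 mm above the bench.
Mind the look-alikes: they are no part of the job. What is shaped like the part that bears weight_b_center but red or yellow is not meant. What is shaped like the part that bears stand_c_top but blue is not meant.

How it is judged (in metres and radians):
At the end, for the whole second after the job is handed in: Each of the four paperweights stands upright (within 0.1 rad) and at rest on the top of the stand of its own size rank, its centre within 12 mm of the stand's centre seen from above and at its standing height within 4 mm; the block and the dish are within 15 mm of where they began (horizontal distance between weight_a_center and stand_a_top below 0.012 m and z of weight_a_center in the frame of stand_a_top between 0.017 and 0.025 m and angle between each of weight_a_center, weight_b_center, weight_c_center, weight_d_center's own z axis and vertical below 0.1 rad and linear speed of each of weight_a, weight_b, weight_c, weight_d below 0.02 m/s and horizontal distance between weight_b_center and stand_b_top below 0.012 m and z of weight_b_center in the frame of stand_b_top between 0.02 and 0.028 m and horizontal distance between weight_c_center and stand_c_top below 0.012 m and z of weight_c_center in the frame of stand_c_top between 0.023 and 0.031 m and horizontal distance between weight_d_center and stand_d_top below 0.012 m and z of weight_d_center in the frame of stand_d_top between 0.026 and 0.034 m and distance of each of block_center, dish_center from where it was at the start of the episode below 0.015 m); the robot touches nothing.
It fails at once if a paperweight is dropped or knocked (moves faster than 0.5 m/s while the fingers do not hold it) ((contact force between the fingers and weight_a below 0.05 N and linear speed of weight_a above 0.5 m/s) or (contact force between the fingers and weight_b below 0.05 N and linear speed of weight_b above 0.5 m/s) or (contact force between the fingers and weight_c below 0.05 N and linear speed of weight_c above 0.5 m/s) or (contact force between the fingers and weight_d below 0.05 N and linear speed of weight_d above 0.5 m/s)).
It fails at once if a paperweight is toppled (tilts by more than 0.9 rad) (angle between any of weight_a_center, weight_b_center, weight_c_center, weight_d_center's own z axis and vertical above 0.9 rad).
It fails at once if the block is moved by more than 15 mm (distance of block_center from where it was at the start of the episode above 0.015 m).
It fails at once if the dish is moved by more than 15 mm (distance of dish_center from where it was at the start of the episode above 0.015 m).
It also fails if it takes over 112 s, if anything falls off the work surface, if the arm or the gripper's body presses on something with over 40 N, if the wrist force passes 120 N, or if a joint passes its speed limit or range.

## Robot

A 7-joint arm with a two-finger parallel gripper is mounted at the origin on the work surface. World frame = base frame: x ahead of the robot, y to its left, z up, the work surface at z = 0. Lengths are in mm, angles in degrees, forces in N, time in s.
With the tool pointing down it reaches from about 400 to 925 mm from the base axis. Payload 4.1 kg.
Tool frame: the origin (TCP) lies on the mounting face of the last link; the fingertips stand 173 mm ahead of it and the grasp point (between the pads) lies 155 mm ahead of it (r.tcp_to_grasp is the distance from the TCP to the grasp point, in mm); z points along the fingers, y is the line along which they close (so a half turn about z gives the same grasp; the last joint's range is limited). The gripper opens to 85 mm and grips with 20 to 120 N. Pads are 22 mm wide; open, the fingers measure 114 mm over their backs; the gripper's body (76 mm by 85 mm) begins 54 mm behind the grasp point. The pads swing forward as they close: fully open they stand 13 mm farther back than shut.
Start: joints at [-70.474, 22.827, 2.584, 88.041, -1.071, 69.15, -2.905], TCP at [276.718, 588.171, 404.747] pointing down, gripper open.
Joint ranges: [-161.44, 161.44], [-28.35, 127.94], [-78.24, 83.42], [0, 140.83], [-78.03, 258.03], [13.02, 114.36], [-168.23, 168.23]. Speed limits (degrees/s): [147.25, 147.25, 180, 180, 180, 180, 180].

## Interface

Orientations are given as [roll, pitch, yaw] about the fixed x, y, z axes, in that order (R = Rz(yaw) Ry(pitch) Rx(roll)).
In Python, from workcell import r gives the robot as it stands.
- The arm moves only by the shell command python3 -m inch 'ROWS'. ROWS is JSON, a list that holds one entry, the list of rows, each a list of 5 numbers: the shift along the tool's x, y, z in m, then the turn about the tool's z in degrees, then the finger opening in m, from 0 to 0.0854. A call has 1 to 12 rows; each row shifts and turns the commanded pose from where the row before left it, along the tool's axes as they then stand; what a row does not reach is not made up. A row lasts 1/10 s, in which the tool goes at most 50 mm and 8.59 degrees, less where a joint would pass 70% of its speed; a pose out of reach is approached as far as the arm can. A call is refused whole if a number of a shift passes 0.05 or a number of a turn 8.59, either way. A call with a gripper value outside its range is refused whole. The fingers move at their own pace and stop on an object; the grip force is fixed at half the most. Time passes only in rows, so rows that do not move let the fingers close. It gives the time, the measured TCP pose, the force, the opening and the grip force at its end, in the units of the state.
- r.read_state(): the state, without advancing time (a new reading comes with each control period).
- r.read_camera(name): name is "scene" or "side" or "wrist"; returns a dict with "pixels" (400x640x3 uint8, red, green, blue), "intrinsics" (3x3 intrinsics, pixels), "R" (3x3) and "t" (3): a world point X has camera coordinates R X + t. Camera axes: x right, y down, z forward; pixel columns grow to the right and rows downward; lengths in mm; the calibration is good to about 2 mm. A picture is of the moment at which its call begins. There is no depth.
- r.job_done(): hands the job in; it is judged then, once.
The state is a dict: "time": time; "joint_positions": joint angles; "joint_velocities": joint speeds; "tau": joint torques, N m; "eef_pos": TCP position; "tool_rot": TCP orientation; "ft_force": force on the tool from outside, world axes, zero at the start; "ft_torque": the same for the moment, N m; "grip_width": finger opening in mm; "grasp_force": force on a finger pad.
Only numpy, scipy, OpenCV 4.12 (cv2) and the standard library are available. Lean on these libraries where they do the work, as an engineer would, in place of code of your own. Each camera call takes 0.05 s, during which the arm holds its last target. There are 200 camera calls.

## Working session

There is one attempt and no reset: what is moved stays moved. The work goes in short steps, Python scripts to look and compute and a shell command to move; the robot and the scene stay as the last step left them, time stands still between calls to the robot, and variables do not carry over. Pictures are saved under pics/ and viewed, at most 14 in all, crops included, and the job is handed in when it is done.

```bash
mkdir -p pics; ls; python3 - <<'E'
from workcell import r
import cv2
s=r.read_state(); print(s['time'],s['eef_pos'],s['tool_rot'],s['grip_width'],r.tcp_to_grasp)
for n in ("scene","side","wrist"):
    c=r.read_camera(n); cv2.imwrite(f"pics/{n}0.png",c["pixels"][:,:,::-1])
    print(n,c["intrinsics"].tolist(),(-c["R"].T@c["t"]).round(0), c["R"].round(2).tolist())
E
```

```text
pics
0.0 [276.56303478 587.89890493 403.69648335] [-1.79892478e+02  7.41725077e-03  1.54808300e+02] 85.72715280950558 154.70000000000002
scene [[402.4745928872996, 0.0, 321.9172176500589], [0.0, 402.4745928872996, 198.687203747945], [0.0, 0.0, 1.0]] [1078.  250.  731.] [[-0.45, 0.89, 0.01], [0.67, 0.34, -0.66], [-0.59, -0.29, -0.75]]
side [[369.4745232349542, 0.0, 320.4017746471207], [0.0, 369.4745232349542, 201.4060240572711], [0.0, 0.0, 1.0]] [ 323. -745.  633.] [[0.97, -0.26, 0.02], [-0.14, -0.58, -0.8], [0.22, 0.77, -0.6]]
wrist [[359.87415820851623, 0.0, 319.565013286915], [0.0, 359.87415820851623, 202.77924877979225], [0.0, 0.0, 1.0]] [209. 619. 373.] [[0.43, 0.9, -0.0], [0.87, -0.41, 0.29], [0.26, -0.13, -0.96]]
```

View pics/scene0.png

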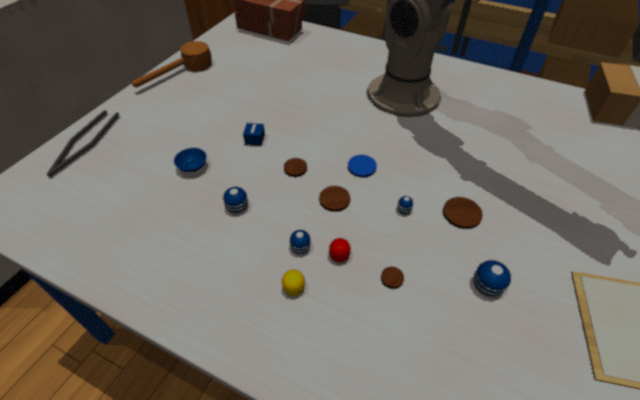

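View pics/side0.png

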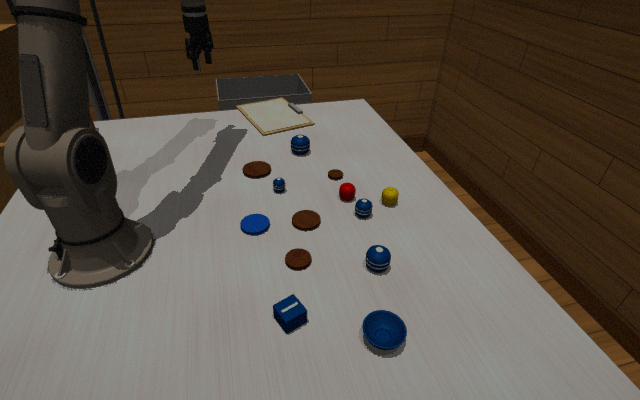

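The scene view shows the weights at A (405,204), B (300,241), C (235,200) and D (492,278). The stands are a (392,277), b (295,167), c (335,198) and d (463,212). The block is at (254,133) and the dish at (190,161). The red and yellow weights and the blue disc are the look-alikes. Side view: A (279,185), B (364,208), C (378,258), D (300,145).

```bash
cat > h.py <<'E'
import numpy as np, cv2
from workcell import r
from scipy.spatial.transform import Rotation as Ro
Z={'A':21,'B':24,'C':27,'D':30,'a':12,'b':12,'c':12,'d':12,'block':20,'dish':16,'red':24,'yel':24}
H=lambda a:cv2.cvtColor(a,cv2.COLOR_RGB2HSV).astype(int)
def mask(px,k):
    h=H(px); hue,s,v=h[...,0],h[...,1],h[...,2]
    if k in 'abcd': m=((hue<18)|(hue>170))&(s>110)&(v>30)
    elif k=='red': m=((hue<8)|(hue>172))&(s>180)
    elif k=='yel': m=(hue>18)&(hue<35)&(s>180)
    else: m=(hue>95)&(hue<130)&(s>110)
    return m.astype(np.uint8)
def ray(c,uv,z):
    d=c['R'].T@np.linalg.solve(c['intrinsics'],[uv[0],uv[1],1]); o=-c['R'].T@c['t']
    return (o+d*(z-o[2])/d[2])
def proj(c,X):
    p=c['intrinsics']@(c['R']@np.asarray(X,float)+c['t']); return p[:2]/p[2]
def blob(c,k,seed,rad=14):
    m=cv2.morphologyEx(mask(c['pixels'],k),cv2.MORPH_CLOSE,np.ones((5,5),np.uint8))
    n,l,st,ce=cv2.connectedComponentsWithStats(m)
    ok=[i for i in range(1,n) if st[i,4]>25 and np.hypot(*(ce[i]-seed))<rad]
    if not ok: return None
    i=max(ok,key=lambda i:st[i,4])
    pts=cv2.findContours((l==i).astype(np.uint8),cv2.RETR_EXTERNAL,cv2.CHAIN_APPROX_NONE)[0][0]
    M=cv2.moments(cv2.convexHull(pts)); return np.array([M['m10']/M['m00'],M['m01']/M['m00']]),st[i,4]
E
python3 - <<'E'
from h import *
S={'scene':{'A':(405,204),'B':(300,241),'C':(235,200),'D':(492,278),'a':(392,277),'b':(295,167),'c':(335,198),'d':(463,212),'block':(254,133),'dish':(190,161),'red':(340,250),'yel':(293,283)},
'side':{'A':(279,185),'B':(364,208),'C':(378,258),'D':(300,145),'a':(335,174),'b':(298,259),'c':(306,220),'d':(257,170),'block':(290,313),'dish':(384,330),'red':(347,191),'yel':(390,196)}}
for k in Z:
    o=[k]
    for n in S:
        c=dict(np.load(f'/dev/null')) if 0 else globals().setdefault('c_'+n, r.read_camera(n))
        b=blob(c,k,S[n][k])
        o.append(None if b is None else (ray(c,b[0],Z[k])[:2].round(1).tolist(),int(b[1])))
    print(*o)
E
```

```text
A ([442.6, 153.8], 96) ([446.3, 152.5], 134)
B ([647.2, -14.8], 226) ([649.2, -14.1], 239)
C ([611.0, -206.6], 280) ([614.5, -202.2], 491)
D ([561.0, 372.8], 784) ([557.6, 367.8], 289)
a ([638.4, 193.5], 347) ([630.6, 187.1], 94)
b ([447.9, -137.5], 292) ([440.2, -145.0], 404)
c ([498.7, -2.2], 556) ([491.0, -10.0], 410)
d ([404.8, 280.5], 878) ([395.9, 275.6], 322)
block ([393.5, -296.3], 356) ([392.1, -295.8], 858)
dish ([548.8, -389.5], 560) ([560.6, -372.9], 1347)
red ([634.1, 73.1], 369) ([630.5, 70.4], 228)
yel ([744.9, 23.7], 437) ([741.5, 21.4], 249)
```

```bash
cat >> h.py <<'E'
def go(x,y,z,yaw=None):
    s=r.read_state(); p=s['eef_pos']; w=s['tool_rot'][2]; a=np.radians(w); d=np.array([x,y,z])-p
    print('t',round(s['time'],2),'tcp',np.round(p,1),'yaw',round(w,1),'grip',round(s['grip_width'],1),'F',np.round(s['ft_force'],1),'gf',round(s['grasp_force'],1))
    print('shift mm',np.round([d[0]*np.cos(a)+d[1]*np.sin(a),d[0]*np.sin(a)-d[1]*np.cos(a),-d[2]],1))
def look(k,guess,z=None):
    c=r.read_camera('wrist'); z=Z[k] if z is None else z
    s=proj(c,[*guess,z]); b=blob(c,k,s,60)
    print(k,'seed',s.round(),'->',None if b is None else (b[0].round(1),ray(c,b[0],z)[:2].round(1),int(b[1]))); return c
E
python3 -c "
from h import *
go(559,370,330)"
```

```text
t 1.35 tcp [276.7 588.2 404.7] yaw 154.8 grip 85.3 F [ 0.4 -0.4  0.2] gf 0.0
shift mm [-348.3  -77.3   74.7]
```

```bash
python3 -m inch '[[[-0.0387,-0.0086,0.0083,0,0.085],[-0.0387,-0.0086,0.0083,0,0.085],[-0.0387,-0.0086,0.0083,0,0.085],[-0.0387,-0.0086,0.0083,0,0.085],[-0.0387,-0.0086,0.0083,0,0.085],[-0.0387,-0.0086,0.0083,0,0.085],[-0.0387,-0.0086,0.0083,0,0.085],[-0.0387,-0.0086,0.0083,0,0.085],[-0.0387,-0.0086,0.0083,0,0.085],[0,0,0,0,0.085],[0,0,0,0,0.085]]]'; python3 - <<'E'
from h import *
c=look('D',(559,370)); cv2.imwrite('pics/w1.png',c['pixels'][:,:,::-1]); look('d',(400,278)); look('a',(634,190))
go(559,370,330)
E
```

```text
time: 2.45
eef_pos: [559.8, 368.6, 329.6]
tool_rot: [-180.0, -0.0, 154.6]
ft_force: [0.6, 1.0, 0.6]
grip_width: 85.0
grasp_force: 0.0
D seed [322. 192.] -> (array([324.1, 197.2]), array([563.9, 369.6]), 3311)
d seed [116.  51.] -> (array([118.9,  50.3]), array([400.8, 280.3]), 11123)
a seed [180. 338.] -> (array([203.5, 343.5]), array([649.2, 206.8]), 144)
t 2.6 tcp [557.8 371.6 330.3] yaw 155.0 grip 85.2 F [-0.9 -0.2 -0.9] gf 0.0
shift mm [-1.8 -0.9  0.3]
```

View pics/w1.png

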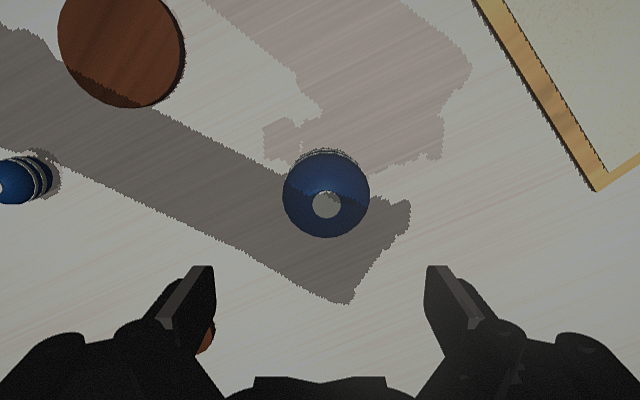

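The wrist view shows D at (326,193) with its top dot at (327,205), stand d at (120,50), and A at the left edge. Both fingers are visible and clear of everything.

```bash
cat >> h.py <<'E'
def dot(c,k,xy):
    "white dot on top of weight k near xy"
    z=2*Z[k]; s=proj(c,[*xy,z]); h=H(c['pixels'])
    bl=cv2.morphologyEx(mask(c['pixels'],'A'),cv2.MORPH_CLOSE,np.ones((25,25),np.uint8))
    m=((h[...,1]<90)&(h[...,2]>80)).astype(np.uint8)&bl
    n,l,st,ce=cv2.connectedComponentsWithStats(m)
    for i in range(1,n):
        if st[i,4]>40 and np.hypot(*(ce[i]-s))<60 and max(st[i,2],st[i,3])<1.6*min(st[i,2],st[i,3]): print(k,'dot',ce[i].round(1),st[i,4],ray(c,ce[i],z)[:2].round(1))
E
python3 - <<'E'
from h import *
c=r.read_camera('wrist')
print(ray(c,(327,205),60),ray(c,(326,193),30)); dot(c,'D',(562,370))
for i in range(3): go(562,370,177)
E
```

```text
[559.90129063 375.7993566   60.        ] [559.47488456 375.84848153  30.        ]
D dot [322.7 208.5] 578 [561. 372.]
t 2.65 tcp [557.7 371.6 330.3] yaw 155.0 grip 85.1 F [ 0.1 -0.2 -0.6] gf 0.0
shift mm [ -4.6   0.4 153.3]
t 2.65 tcp [557.7 371.6 330.3] yaw 155.0 grip 85.1 F [ 0.1 -0.2 -0.6] gf 0.0
shift mm [ -4.6   0.4 153.3]
t 2.65 tcp [557.7 371.6 330.3] yaw 155.0 grip 85.1 F [ 0.1 -0.2 -0.6] gf 0.0
shift mm [ -4.6   0.4 153.3]
```

```bash
python3 -m inch '[[[0.0014,0.0054,0.01,0,0.085],[0,0,0.02,0,0.085],[0,0,0.03,0,0.085],[0,0,0.03,0,0.085],[0,0,0.03,0,0.085],[0,0,0.02,0,0.085],[0,0,0.012,0,0.085],[0,0,0,0,0.085]]]'; python3 - <<'E'
from h import *
c=r.read_camera('wrist'); cv2.imwrite('pics/w2.png',c['pixels'][:,:,::-1]); go(560,375.5,178)
E
```

```text
time: 3.45
eef_pos: [558.8, 375.7, 175.9]
tool_rot: [-179.8, -0.1, 154.9]
ft_force: [0.1, -0.4, -0.3]
grip_width: 85.3
grasp_force: 0.0
t 3.5 tcp [559.6 375.9 177.5] yaw 154.9 grip 85.1 F [ 0.6 -0.9  0.2] gf 0.0
shift mm [-0.6 -0.1 -0.5]
```

View pics/w2.png

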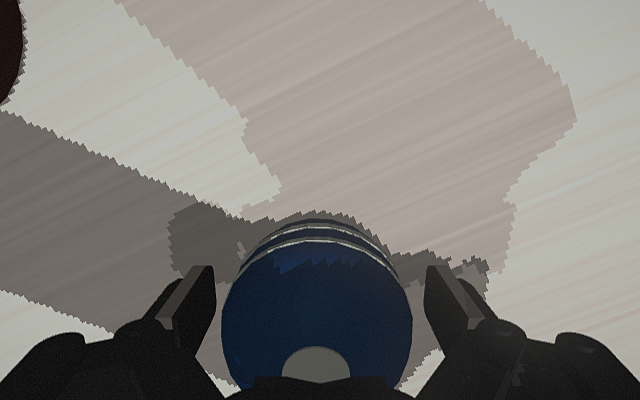

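D stands centred between the open pads: its silhouette runs from 222 to 413 and the pads are at 215 and 425. I'll close on it and lift slowly.

```bash
python3 -m inch '[[[0,0,0,0,0.05],[0,0,0,0,0.05],[0,0,0,0,0.05],[0,0,0,0,0.05],[0,0,0,0,0.05],[0,0,0,0,0.05],[0,0,0,0,0.05]]]' && python3 -m inch '[[[0,0,-0.005,0,0.05],[0,0,-0.01,0,0.05],[0,0,-0.02,0,0.05],[0,0,-0.02,0,0.05],[0,0,-0.03,0,0.05],[0,0,-0.02,0,0.05],[0,0,0,0,0.05]]]'; python3 - <<'E'
from h import *
c=r.read_camera('wrist'); cv2.imwrite('pics/w3.png',c['pixels'][:,:,::-1]); go(401,280,283); look('d',(401,280))
E
```

```text
time: 4.2
eef_pos: [560.7, 375.3, 180.1]
tool_rot: [179.9, 0.1, 154.8]
ft_force: [-1.9, -1.4, 6.3]
grip_width: 64.1
grasp_force: 67.6
time: 4.9
eef_pos: [561.1, 376.1, 287.0]
tool_rot: [179.6, 0.2, 154.8]
ft_force: [1.2, 0.7, -4.6]
grip_width: 64.2
grasp_force: 67.5
t 4.95 tcp [560.3 375.7 284.7] yaw 154.8 grip 64.3 F [-0.4 -0.2 -5. ] gf 67.5
shift mm [ 103.5 -154.4    1.7]
d seed [69. 43.] -> (array([73.5, 50.7]), array([406. , 279.9]), 13892)
```

View pics/w3.png

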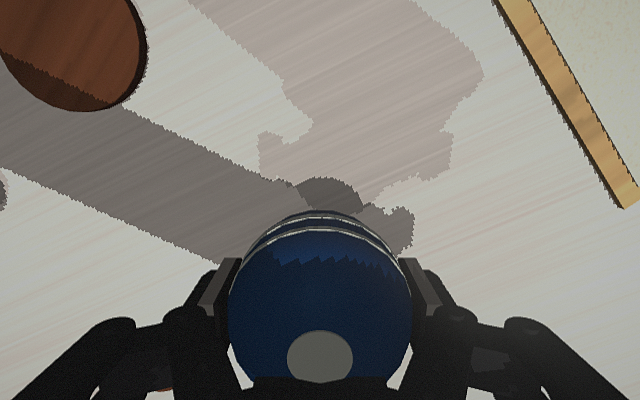

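D is held: dot at (320,356), pads on its sides at 240 and 412. Next I'll move most of the way to stand d and look again.

```bash
python3 - <<'E'
from h import *
c=r.read_camera('wrist'); print(ray(c,(320,356),165.5),r.read_state()['eef_pos'])
E
python3 -m inch '[[[0.008,-0.01,0,0,0.05],[0.014,-0.02,0,0,0.05],[0.02,-0.025,0,0,0.05],[0.01,-0.02,0,0,0.05],[0.0,-0.01,0,0,0.05],[0,0,0,0,0.05],[0,0,0,0,0.05]]]'; python3 - <<'E'
from h import *
c=look('d',(401,280)); cv2.imwrite('pics/w4.png',c['pixels'][:,:,::-1]); go(401,280,283)
E
```

```text
[557.69085536 375.4686262  165.5       ] [559.23808104 375.07767935 281.68878653]
time: 5.75
eef_pos: [477.6, 320.8, 282.7]
tool_rot: [180.0, 0.0, 154.8]
ft_force: [-0.8, 0.8, -4.0]
grip_width: 64.4
grasp_force: 67.5
d seed [214. 128.] -> (array([212.7, 120.9]), array([396.5, 281.5]), 14652)
t 5.8 tcp [477.7 321.2 282.9] yaw 154.8 grip 64.4 F [-0.4  0.8 -3.9] gf 67.5
shift mm [ 51.8 -69.9  -0.1]
```

View pics/w4.png

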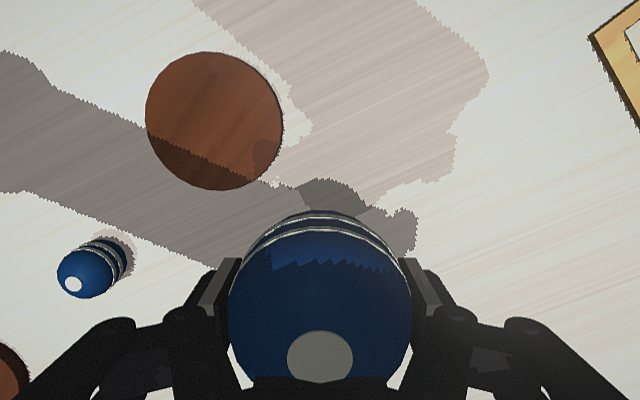

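The view shows stand d as an ellipse centred at (215,121), with A clear of it at (90,270).

```bash
python3 -m inch '[[[0.0137,-0.0146,0,0,0.05],[0.02,-0.03,0,0,0.05],[0.015,-0.02,0,0,0.05],[0.005,-0.005,0,0,0.05],[0,0,0.01,0,0.05],[0,0,0.02,0,0.05],[0,0,0.025,0,0.05],[0,0,0.02,0,0.05],[0,0,0.01,0,0.05],[0,0,0.003,0,0.05],[0,0,0.0,0,0.05]]]'; python3 -m inch '[[[0,0,0.002,0,0.05],[0,0,0.001,0,0.05],[0,0,0,0,0.05]]]'
```

```text
time: 6.9
eef_pos: [399.3, 280.9, 194.9]
tool_rot: [180.0, 0.0, 154.8]
ft_force: [-0.6, -0.4, -4.1]
grip_width: 63.9
grasp_force: 67.6
time: 7.2
eef_pos: [398.7, 280.6, 192.5]
tool_rot: [179.9, 0.0, 154.8]
ft_force: [-0.1, -0.5, -3.6]
grip_width: 64.2
grasp_force: 67.7
```

```bash
python3 -m inch '[[[0,0,0.001,0,0.05],[0,0,0.001,0,0.05],[0,0,0,0,0.05]]]';  python3 -m inch '[[[0,0,0.001,0,0.05],[0,0,0,0,0.05]]]'
```

```text
time: 7.5
eef_pos: [398.9, 280.7, 192.0]
tool_rot: [180.0, -0.0, 154.8]
ft_force: [-4.6, -2.0, 13.9]
grip_width: 64.5
grasp_force: 69.4
time: 7.7
eef_pos: [398.9, 280.7, 192.0]
tool_rot: [180.0, -0.0, 154.8]
ft_force: [-6.5, -3.7, 22.8]
grip_width: 63.9
grasp_force: 70.3
```

It is in contact with the stand. I'll ease off and open.

```bash
python3 -m inch '[[[0,0,-0.001,0,0.05],[0,0,-0.0005,0,0.066],[0,0,0,0,0.070],[0,0,0,0,0.075],[0,0,0,0,0.08],[0,0,0,0,0.085],[0,0,0,0,0.085]]]'; python3 -m inch '[[[0,0,-0.01,0,0.085],[0,0,-0.02,0,0.085],[0,0,-0.03,0,0.085],[0,0,-0.04,0,0.085],[0,0,-0.03,0,0.085],[0,0,0,0,0.085]]]'; python3 - <<'E'
from h import *
c=look('D',(400,280),42); cv2.imwrite('pics/w5.png',c['pixels'][:,:,::-1]); look('A',(444,153)); dot(c,'A',(444,153));look('d',(400,280)); go(444,153,322)
E
```

```text
time: 8.4
eef_pos: [398.6, 280.5, 190.4]
tool_rot: [-180.0, -0.0, 154.8]
ft_force: [0.4, 0.3, -0.6]
grip_width: 84.8
grasp_force: 0.0
time: 9.0
eef_pos: [400.1, 281.4, 325.6]
tool_rot: [179.5, 0.2, 154.8]
ft_force: [0.6, 0.1, 0.4]
grip_width: 84.9
grasp_force: 0.0
D seed [315. 198.] -> (array([311.9, 202.6]), array([402. , 276.5]), 4354)
A seed [206. 299.] -> (array([220.4, 301.9]), array([452.3, 162.8]), 702)
d seed [320. 191.] -> (array([358.2, 170. ]), array([397. , 314.7]), 794)
t 9.15 tcp [398.2 280.2 320.4] yaw 154.8 grip 85.0 F [-0.7  1.2  0. ] gf 0.0
shift mm [-95.6 -95.6  -1.6]
```

View pics/w5.png

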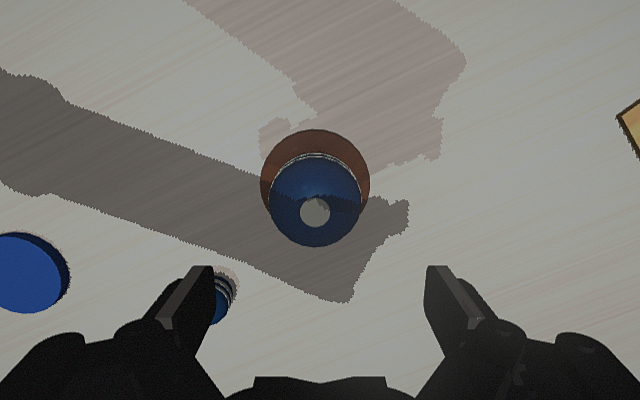

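D stands on stand d: its dot is at (315,211) and the stand spans columns 260 to 370. Let me check the offset, then go to A.

```bash
python3 - <<'E'
from h import *
c=r.read_camera('wrist'); D=ray(c,(315,211),72); print(D)
print('stand outline predicted for D xy:', [proj(c,[D[0]+45*np.cos(t),D[1]+45*np.sin(t),12]).round() for t in np.radians([154.8-90,154.8+90,154.8,154.8+180])])
E
python3 -m inch '[[[-0.01,-0.01,0,0,0.06],[-0.02,-0.02,0,0,0.06],[-0.03,-0.03,0,0,0.06],[-0.02,-0.02,0,0,0.06],[-0.01,-0.01,0,0,0.06],[-0.005,-0.005,0,0,0.06],[0,0,0,0,0.06],[0,0,0,0,0.06]]]'; python3 - <<'E'
from h import *
c=look('A',(444,153)); dot(c,'A',(444,153)); cv2.imwrite('pics/w6.png',c['pixels'][:,:,::-1]); go(444,153,322)
E
```

```text
[394.32197727 277.88467714  72.        ]
stand outline predicted for D xy: [array([372., 187.]), array([259., 187.]), array([316., 130.]), array([316., 240.])]
time: 10.0
eef_pos: [443.7, 154.6, 320.1]
tool_rot: [-180.0, -0.0, 154.9]
ft_force: [0.1, 0.4, -0.4]
grip_width: 60.1
grasp_force: 0.0
A seed [319. 195.] -> (array([326.9, 188.5]), array([442.1, 160.7]), 39)
A dot [323.1 207.8] 126 [448.8 154.1]
t 10.05 tcp [443.7 154.9 320.2] yaw 154.9 grip 60.1 F [ 0.8 -0.  -0.2] gf 0.0
shift mm [-1.1 -1.6 -1.8]
```

View pics/w6.png

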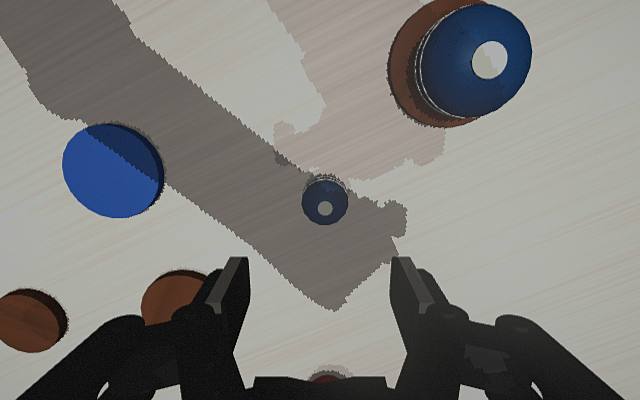

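D is within about 2 mm of its stand's centre. A's dot is at (325,208), and no object is near the finger path.

```bash
python3 -m inch '[[[-0.0049,0.003,0.01,0,0.06],[0,0,0.02,0,0.06],[0,0,0.03,0,0.06],[0,0,0.03,0,0.06],[0,0,0.03,0,0.06],[0,0,0.018,0,0.06],[0,0,0.008,0,0.06],[0,0,0,0,0.06]]]'; python3 -m inch '[[[0,0,0,0,0.02],[0,0,0,0,0.02],[0,0,0,0,0.02],[0,0,0,0,0.02],[0,0,0,0,0.02],[0,0,0,0,0.02],[0,0,0,0,0.02]]]'; python3 -m inch '[[[0,0,-0.005,0,0.02],[0,0,-0.01,0,0.02],[0,0,-0.02,0,0.02],[0,0,-0.03,0,0.02],[0,0,-0.03,0,0.02],[0,0,-0.02,0,0.02],[0,0,0,0,0.02]]]';python3 - <<'E'
from h import *
c=r.read_camera('wrist'); cv2.imwrite('pics/w7.png',c['pixels'][:,:,::-1]); go(634,190,289)
E
```

```text
time: 10.85
eef_pos: [449.4, 155.0, 173.3]
tool_rot: [-179.9, -0.1, 154.9]
ft_force: [-0.7, -0.3, -0.3]
grip_width: 60.1
grasp_force: 0.0
time: 11.55
eef_pos: [450.4, 155.0, 175.7]
tool_rot: [179.9, 0.1, 154.8]
ft_force: [0.1, -0.6, 6.1]
grip_width: 34.1
grasp_force: 60.2
time: 12.25
eef_pos: [450.8, 154.9, 292.7]
tool_rot: [179.7, 0.2, 154.8]
ft_force: [0.5, 0.9, -1.2]
grip_width: 34.0
grasp_force: 59.9
t 12.3 tcp [450.  154.8 290.9] yaw 154.8 grip 34.2 F [-0.5  1.  -1. ] gf 59.9
shift mm [-151.5  110.2    1.9]
```

View pics/w7.png

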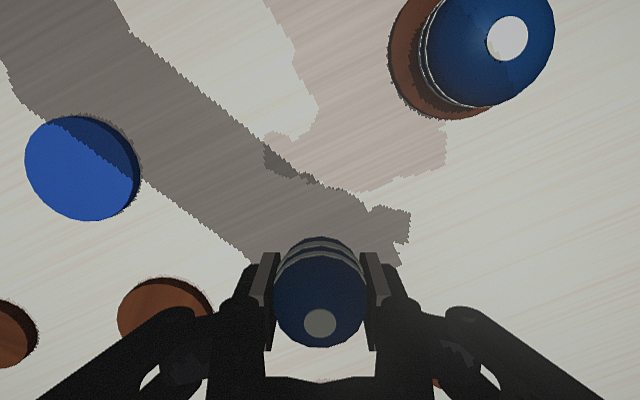

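A is held, with its dot at (320,323). I'll carry it past stand a so that the wrist camera sees the stand.

```bash
python3 - <<'E'
from h import *
c=r.read_camera('wrist'); print(ray(c,(320,323),42+116),r.read_state()['eef_pos'])
E
python3 -m inch '[[[-0.01,0.005,0,0,0.02],[-0.022,0.01,0,0,0.02],[-0.03,0.015,0,0,0.02],[-0.03,0.015,0,0,0.02],[-0.03,0.015,0,0,0.02],[-0.03,0.015,0,0,0.02],[-0.03,0.015,0,0,0.02],[-0.03,0.01,0,0,0.02],[-0.015,0.01,0,0,0.02],[-0.005,0,0,0,0.02],[0,0,0,0,0.02],[0,0,0,0,0.02]]]'; python3 - <<'E'
from h import *
c=look('a',(634,190)); cv2.imwrite('pics/w8.png',c['pixels'][:,:,::-1]); go(634,190,289);c=look('a',(634,190));
E
```

```text
[448.60242802 155.13464725 158.        ] [449.44388575 154.55030887 289.6593544 ]
time: 13.55
eef_pos: [705.7, 155.2, 288.3]
tool_rot: [-179.9, -0.1, 154.8]
ft_force: [0.5, -0.5, -2.3]
grip_width: 33.8
grasp_force: 59.8
a seed [323.  85.] -> (array([319.,  85.]), array([632.9, 187.8]), 2268)
t 13.6 tcp [705.6 155.5 288.8] yaw 154.8 grip 34.2 F [ 0.1  0.3 -0.6] gf 59.8
shift mm [79.5  0.8 -0.2]
a seed [322.  85.] -> (array([319. ,  84.7]), array([632.8, 188.2]), 2332)
```

View pics/w8.png

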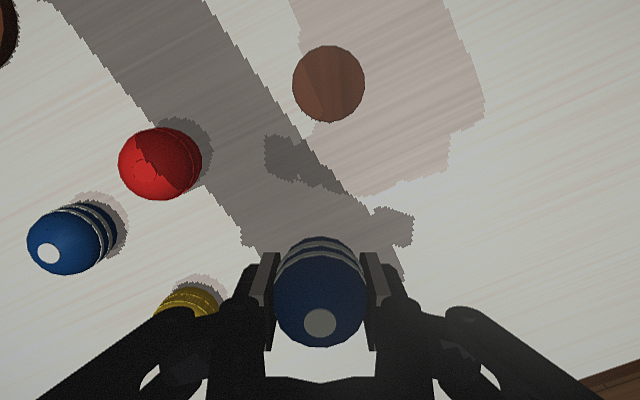

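The view shows stand a as an ellipse centred at (328.5,84), partly in glare. B is at (75,240), red at (160,163) and yellow at (187,300). Moving over stand a and lowering.

```bash
python3 - <<'E'
from h import *
c=r.read_camera('wrist'); p=ray(c,(328.5,84),12); print(p); go(p[0]+.5,p[1]-.2,190)
E
python3 -m inch '[[[0.01,0.0008,0,0,0.02],[0.02,0.001,0,0,0.02],[0.025,0.001,0,0,0.02],[0.0192,0.001,0,0,0.02],[0.005,0.001,0,0,0.02],[0,0,0.01,0,0.02],[0,0,0.02,0,0.02],[0,0,0.03,0,0.02],[0,0,0.025,0,0.02],[0,0,0.0135,0,0.02],[0,0,0,0,0.02],[0,0,0,0,0.02]]]'; python3 -m inch '[[[0,0,0.001,0,0.02],[0,0,0.001,0,0.02],[0,0,0,0,0.02]]]'
```

```text
[635.22800101 194.21352849  12.        ]
t 13.7 tcp [705.7 155.7 289.5] yaw 154.8 grip 34.1 F [ 0.8  0.5 -0.6] gf 59.8
shift mm [79.6  4.9 99.5]
time: 14.9
eef_pos: [637.6, 193.0, 191.1]
tool_rot: [180.0, 0.1, 154.8]
ft_force: [-0.2, 0.2, -0.9]
grip_width: 34.2
grasp_force: 60.6
time: 15.2
eef_pos: [637.0, 193.6, 189.4]
tool_rot: [180.0, 0.0, 154.8]
ft_force: [-0.9, -0.7, -1.3]
grip_width: 34.2
grasp_force: 60.6
```

```bash
python3 -m inch '[[[0,0,0.001,0,0.02],[0,0,0,0,0.02]]]'; python3 -m inch '[[[0,0,0.001,0,0.02],[0,0,0,0,0.02]]]'; python3 -m inch '[[[0,0,0.001,0,0.02],[0,0,0,0,0.02]]]'
```

```text
time: 15.4
eef_pos: [636.8, 193.6, 188.0]
tool_rot: [180.0, -0.0, 154.8]
ft_force: [0.3, -1.3, -0.1]
grip_width: 34.5
grasp_force: 60.6
time: 15.6
eef_pos: [637.0, 193.6, 187.6]
tool_rot: [180.0, 0.0, 154.8]
ft_force: [-1.1, 0.2, 2.9]
grip_width: 34.0
grasp_force: 60.9
time: 15.8
eef_pos: [637.1, 193.5, 187.5]
tool_rot: [180.0, -0.0, 154.8]
ft_force: [-3.5, -1.0, 8.4]
grip_width: 34.3
grasp_force: 61.5
```

```bash
python3 -m inch '[[[0,0,-0.0008,0,0.02],[0,0,0,0,0.036],[0,0,0,0,0.042],[0,0,0,0,0.048],[0,0,0,0,0.056],[0,0,0,0,0.064],[0,0,0,0,0.064]]]'; python3 -m inch '[[[0,0,-0.01,0,0.07],[0,0,-0.02,0,0.07],[0,0,-0.03,0,0.07],[0,0,-0.04,0,0.07],[0,0,-0.03,0,0.07],[0,0,0,0,0.07],[0,0,0,0,0.07]]]'; python3 - <<'E'
from h import *
c=r.read_camera('wrist'); dot(c,'A',(636,193)); cv2.imwrite('pics/w9.png',c['pixels'][:,:,::-1]); 
print('outline', [proj(c,[636+24*np.cos(t),193.5+24*np.sin(t),12]).round().tolist() for t in np.radians([154.8-90,154.8+90,154.8,154.8+180])],'dot for same xy',proj(c,[636,193.5,54]))
go(648,-14,320)
E
```

```text
time: 16.5
eef_pos: [636.9, 193.5, 186.7]
tool_rot: [180.0, -0.0, 154.8]
ft_force: [0.6, -0.0, -0.5]
grip_width: 64.0
grasp_force: 0.0
time: 17.2
eef_pos: [637.0, 193.5, 318.4]
tool_rot: [179.9, 0.1, 154.8]
ft_force: [-1.0, 0.1, -1.0]
grip_width: 70.5
grasp_force: 0.0
A dot [319.4 204.8] 186 [639.3 192.1]
outline [[349.0, 189.0], [289.0, 189.0], [319.0, 159.0], [319.0, 218.0]] dot for same xy [319.23631223 205.09367947]
t 17.25 tcp [636.5 193.5 316.9] yaw 154.8 grip 70.5 F [0.6 0.4 0.4] gf 0.0
shift mm [ -98.7 -182.8   -3.1]
```

View pics/w9.png

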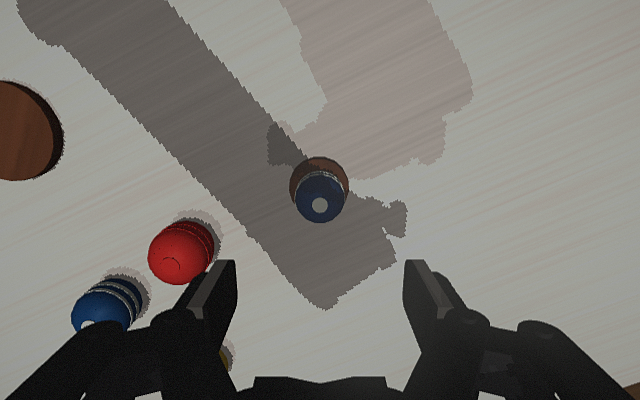

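A stands centred on stand a: its dot is at (320,205) where I predicted (319,205). Next is B.

```bash
python3 -m inch '[[[-0.005,-0.01,0,0,0.07],[-0.015,-0.0278,0,0,0.07],[-0.0187,-0.035,0,0,0.07],[-0.02,-0.035,0,0,0.07],[-0.02,-0.035,0,0,0.07],[-0.015,-0.03,0,0,0.07],[-0.005,-0.01,0,5,0.07],[0,0,0,5,0.07],[0,0,0,0,0.07],[0,0,0,0,0.07]]]'; python3 - <<'E'
from h import *
c=r.read_camera('wrist'); dot(c,'B',(648,-14)); look('c',(495,-6)); cv2.imwrite('pics/w10.png',c['pixels'][:,:,::-1]); 
go(648,-14,174)
E
```

```text
time: 18.25
eef_pos: [648.0, -14.0, 315.8]
tool_rot: [-179.9, -0.1, 144.9]
ft_force: [0.0, -0.4, -0.9]
grip_width: 70.2
grasp_force: 0.0
B dot [327.4 208.6] 293 [652.1 -11.5]
c seed [201.   8.] -> (array([203.1,  27.2]), array([504.9, -12.5]), 5363)
t 18.35 tcp [648.2 -13.4 316.2] yaw 144.9 grip 70.0 F [ 0.6 -0.4 -0.5] gf 0.0
shift mm [ -0.2  -0.6 142.2]
```

View pics/w10.png

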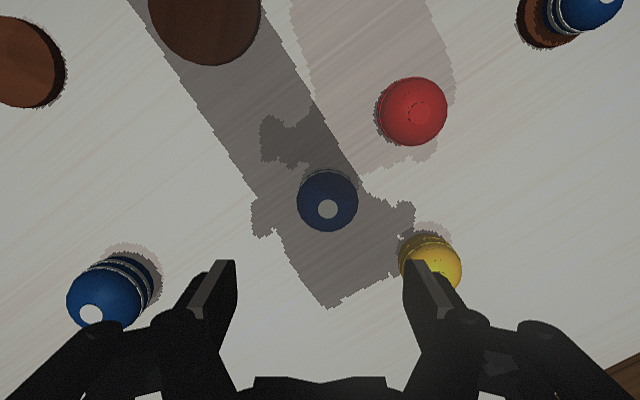

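B's dot is at (327,208). Red (412,111) and yellow (430,262) both clear the right finger's path.

```bash
python3 -m inch '[[[-0.0019,0.004,0.01,0,0.07],[0,0,0.02,0,0.07],[0,0,0.03,0,0.07],[0,0,0.03,0,0.07],[0,0,0.025,0,0.07],[0,0,0.017,0,0.07],[0,0,0.008,0,0.07],[0,0,0,0,0.07]]]'; python3 -m inch '[[[0,0,0,0,0.03],[0,0,0,0,0.03],[0,0,0,0,0.03],[0,0,0,0,0.03],[0,0,0,0,0.03],[0,0,0,0,0.03],[0,0,0,0,0.03]]]'; python3 -m inch '[[[0,0,-0.005,0,0.03],[0,0,-0.01,0,0.03],[0,0,-0.02,0,0.03],[0,0,-0.03,0,0.03],[0,0,-0.03,0,0.03],[0,0,-0.02,0,0.03],[0,0,0,0,0.03],[0,0,0,0,0.03]]]';python3 - <<'E'
from h import *
c=r.read_camera('wrist'); cv2.imwrite('pics/w11.png',c['pixels'][:,:,::-1]); look('b',(444,-141)); dot(c,'B',(652,-11.5)); go(444,-141,291); print('dot expected',proj(c,[652,-11.5,48+115]))
E
```

```text
time: 19.15
eef_pos: [652.0, -11.5, 175.7]
tool_rot: [-179.9, -0.1, 144.8]
ft_force: [0.1, 0.7, -0.3]
grip_width: 70.1
grasp_force: 0.0
time: 19.85
eef_pos: [653.3, -11.8, 178.6]
tool_rot: [179.9, 0.2, 144.8]
ft_force: [0.2, -0.7, 6.5]
grip_width: 44.2
grasp_force: 61.9
time: 20.65
eef_pos: [651.8, -11.7, 291.5]
tool_rot: [-180.0, -0.0, 144.8]
ft_force: [-0.7, 0.9, -2.2]
grip_width: 44.2
grasp_force: 61.5
b seed [-30.  60.] -> (array([10.4, 65.4]), array([ 461. , -122.5]), 1376)
t 20.75 tcp [651.3 -11.5 290. ] yaw 144.8 grip 44.3 F [-0.5 -0.4 -2.5] gf 61.5
shift mm [  94.8 -225.3   -1. ]
dot expected [322.75612633 336.30419592]
```

B is lifted. I'll move to just short of stand b and look.

```bash
python3 -m inch '[[[0,-0.01,0,0,0.03],[0.005,-0.025,0,0,0.03],[0.005,-0.035,0,0,0.03],[0.005,-0.04,0,0,0.03],[0,-0.04,0,0,0.03],[0,-0.035,0,0,0.03],[0,-0.025,0,0,0.03],[0,-0.01,0,0,0.03],[0,-0.005,0,0,0.03],[0,0,0,0,0.03],[0,0,0,0,0.03]]]'; python3 - <<'E'
from h import *
c=look('b',(444,-141)); cv2.imwrite('pics/w12.png',c['pixels'][:,:,::-1]); go(444,-141,191)
E
```

```text
time: 21.85
eef_pos: [511.2, -185.5, 291.6]
tool_rot: [180.0, -0.0, 144.9]
ft_force: [0.4, -1.1, -2.4]
grip_width: 44.1
grasp_force: 61.6
b seed [317.  83.] -> (array([303.2,  50.2]), array([ 422.9, -136.8]), 264)
t 21.9 tcp [ 511.3 -185.4  291.6] yaw 145.0 grip 44.3 F [-0.3  0.5 -2.2] gf 61.6
shift mm [ 80.6  -2.3 100.6]
```

View pics/w12.png

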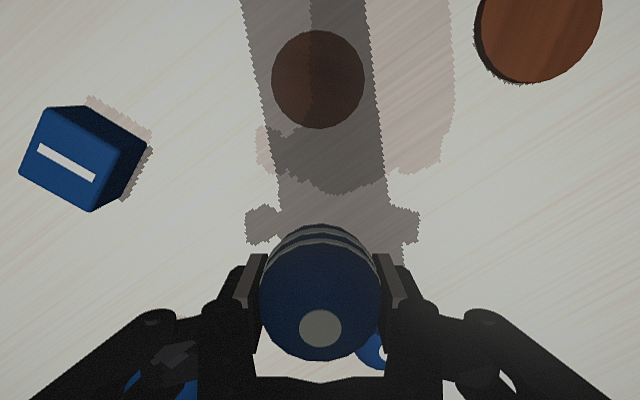

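Stand b is centred at (317.5,79.5), B's dot is at (320,328), and the block is well clear at (83,158).

```bash
python3 - <<'E'
from h import *
c=r.read_camera('wrist'); p=ray(c,(317.5,79.5),12); q=ray(c,(320,328),48+115); e=r.read_state()['eef_pos']; print(p,q,e); o=(q-e)/2; go(p[0]-o[0],p[1]-o[1],192)
E
```

```text
[ 442.6581905  -139.53614043   12.        ] [ 508.65844347 -184.22240814  163.        ] [ 511.22604963 -185.54082494  291.65247544]
t 21.95 tcp [ 511.2 -185.5  291.7] yaw 145.0 grip 44.2 F [ 0. -0. -2.] gf 61.6
shift mm [81.1 -1.5 99.7]
```

```bash
python3 -m inch '[[[0.01,-0.0005,0,0,0.03],[0.02,-0.0005,0,0,0.03],[0.026,-0.0005,0,0,0.03],[0.02,0,0,0,0.03],[0.005,0,0,0,0.03],[0,0,0.01,0,0.03],[0,0,0.02,0,0.03],[0,0,0.03,0,0.03],[0,0,0.025,0,0.03],[0,0,0.014,0,0.03],[0,0,0,0,0.03],[0,0,0,0,0.03]]]'; python3 -m inch '[[[0,0,0.001,0,0.03],[0,0,0.001,0,0.03],[0,0,0,0,0.03]]]'; python3 -m inch '[[[0,0,0.001,0,0.03],[0,0,0,0,0.03]]]'
```

```text
time: 23.15
eef_pos: [444.0, -142.0, 192.2]
tool_rot: [-180.0, 0.0, 144.8]
ft_force: [1.2, -0.3, -2.0]
grip_width: 43.9
grasp_force: 62.9
time: 23.45
eef_pos: [443.4, -141.5, 190.9]
tool_rot: [180.0, 0.0, 144.8]
ft_force: [0.5, 1.2, -1.3]
grip_width: 44.5
grasp_force: 62.9
time: 23.65
eef_pos: [443.3, -141.5, 189.9]
tool_rot: [180.0, 0.0, 144.8]
ft_force: [0.4, 0.0, -2.0]
grip_width: 44.4
grasp_force: 63.0
```

```bash
python3 -m inch '[[[0,0,0.001,0,0.03],[0,0,0,0,0.03]]]'; python3 -m inch '[[[0,0,0.001,0,0.03],[0,0,0,0,0.03]]]'
```

```text
time: 23.85
eef_pos: [443.5, -141.6, 189.8]
tool_rot: [180.0, -0.0, 144.8]
ft_force: [-3.1, 1.2, 9.2]
grip_width: 44.2
grasp_force: 63.9
time: 24.05
eef_pos: [443.5, -141.7, 189.7]
tool_rot: [179.9, -0.0, 144.8]
ft_force: [-6.1, 1.9, 19.1]
grip_width: 43.9
grasp_force: 65.0
```

```bash
python3 -m inch '[[[0,0,-0.0015,0,0.03],[0,0,0,0,0.046],[0,0,0,0,0.052],[0,0,0,0,0.058],[0,0,0,0,0.066],[0,0,0,0,0.074],[0,0,0,0,0.074]]]'; python3 -m inch '[[[0,0,-0.01,0,0.08],[0,0,-0.02,0,0.08],[0,0,-0.03,0,0.08],[0,0,-0.04,0,0.08],[0,0,-0.03,0,0.08],[0,0,0,0,0.08],[0,0,0,0,0.08]]]'; python3 - <<'E'
from h import *
c=r.read_camera('wrist'); dot(c,'B',(442.6,-139.5)); print('dot expected at stand centre',proj(c,[442.6,-139.5,60])); go(613,-204,320)
E
```

```text
time: 24.75
eef_pos: [443.3, -141.5, 189.2]
tool_rot: [180.0, -0.0, 144.8]
ft_force: [-0.6, -0.0, 1.1]
grip_width: 74.2
grasp_force: 0.0
time: 25.45
eef_pos: [443.2, -141.5, 320.2]
tool_rot: [179.9, 0.1, 144.8]
ft_force: [-0.7, -0.4, -0.4]
grip_width: 80.0
grasp_force: 0.0
B dot [319.1 207. ] 302 [ 445.4 -143.8]
dot expected at stand centre [321.93194933 205.70291407]
t 25.5 tcp [ 442.8 -141.4  319.2] yaw 144.8 grip 79.7 F [ 0.2  0.9 -0.4] gf 0.0
shift mm [-175.2   46.9   -0.8]
```

B's dot is within about 3 px of the prediction. Next is C.

```bash
python3 -m inch '[[[-0.01,0.003,0,0,0.085],[-0.025,0.007,0,0,0.085],[-0.035,0.01,0,0,0.085],[-0.04,0.01,0,0,0.085],[-0.035,0.01,0,0,0.085],[-0.02,0.005,0,0,0.085],[-0.01,0.002,0,0,0.085],[0,0,0,0,0.085],[0,0,0,0,0.085]]]'; python3 - <<'E'
from h import *
for n in range(3):
    c=r.read_camera('wrist'); dot(c,'C',(613,-204))
look('C',(613,-204)); cv2.imwrite('pics/w13.png',c['pixels'][:,:,::-1]); go(613,-204,176)
h=H(c['pixels'])[200,200:440:8]; print(h.tolist())
E
```

```text
time: 26.4
eef_pos: [612.5, -203.9, 318.3]
tool_rot: [-180.0, -0.1, 144.8]
ft_force: [-0.3, -0.3, 0.3]
grip_width: 85.2
grasp_force: 0.0
C dot [328.3 210.9] 421 [ 617.3 -201. ]
C dot [328.3 210.7] 426 [ 617.2 -200.9]
C dot [328.  210.4] 430 [ 617.2 -200.9]
C seed [320. 197.] -> (array([327.3, 210.1]), array([ 624.7, -205.8]), 755)
t 26.6 tcp [ 612.6 -203.7  319.5] yaw 144.8 grip 84.9 F [-0.9 -0.2 -0.4] gf 0.0
shift mm [ -0.5  -0.  143.5]
[[24, 16, 157], [30, 6, 161], [14, 21, 160], [19, 18, 159], [23, 19, 159], [18, 19, 158], [11, 24, 86], [30, 13, 160], [34, 11, 162], [15, 21, 98], [23, 17, 121], [13, 23, 100], [111, 87, 50], [108, 94, 54], [108, 107, 55], [108, 139, 55], [35, 21, 73], [113, 96, 45], [109, 79, 45], [108, 87, 44], [109, 85, 48], [15, 26, 98], [15, 21, 99], [21, 18, 98], [21, 15, 121], [42, 8, 160], [60, 5, 169], [34, 13, 163], [45, 3, 158], [50, 5, 161]]
```

```bash
python3 -m inch '[[[-0.0011,0.0049,0.01,0,0.085],[0,0,0.02,0,0.085],[0,0,0.03,0,0.085],[0,0,0.03,0,0.085],[0,0,0.025,0,0.085],[0,0,0.018,0,0.085],[0,0,0.009,0,0.085],[0,0,0,0,0.085]]]'; python3 -m inch '[[[0,0,0,0,0.04],[0,0,0,0,0.04],[0,0,0,0,0.04],[0,0,0,0,0.04],[0,0,0,0,0.04],[0,0,0,0,0.04],[0,0,0,0,0.04]]]'; python3 -m inch '[[[0,0,-0.005,0,0.04],[0,0,-0.01,0,0.04],[0,0,-0.02,0,0.04],[0,0,-0.03,0,0.04],[0,0,-0.03,0,0.04],[0,0,-0.02,0,0.04],[0,0,0,0,0.04],[0,0,0,0,0.04]]]';python3 - <<'E'
from h import *
c=r.read_camera('wrist'); cv2.imwrite('pics/w14.png',c['pixels'][:,:,::-1]); dot(c,'C',(617,-201)); go(495,-6,291)
E
```

```text
time: 27.4
eef_pos: [616.5, -199.9, 175.7]
tool_rot: [-180.0, -0.2, 144.8]
ft_force: [-0.4, 0.4, 0.1]
grip_width: 85.0
grasp_force: 0.0
time: 28.1
eef_pos: [617.9, -200.8, 179.1]
tool_rot: [179.9, 0.2, 144.8]
ft_force: [0.2, 0.7, 5.9]
grip_width: 54.7
grasp_force: 63.5
time: 28.9
eef_pos: [616.6, -200.4, 291.9]
tool_rot: [-180.0, -0.0, 144.8]
ft_force: [-0.6, -0.2, -4.4]
grip_width: 54.4
grasp_force: 64.1
t 28.95 tcp [ 616.3 -200.2  290.9] yaw 144.8 grip 54.3 F [-0.1  0.4 -4.1] gf 64.1
shift mm [ 2.11e+02  8.88e+01 -1.00e-01]
```

```bash
python3 -m inch '[[[0.008,0.006,0,0,0.04],[0.02,0.015,0,0,0.04],[0.025,0.018,0,0,0.04],[0.03,0.02,0,0,0.04],[0.025,0.018,0,0,0.04],[0.01,0.008,0,0,0.04],[0.005,0.003,0,0,0.04],[0,0,0,0,0.04],[0,0,0,0,0.04]]]'; python3 - <<'E'
from h import *
c=look('c',(495,-6)); cv2.imwrite('pics/w15.png',c['pixels'][:,:,::-1]); go(495,-6,192)
E
```

```text
time: 29.85
eef_pos: [567.4, -59.3, 292.2]
tool_rot: [-180.0, 0.1, 144.7]
ft_force: [1.4, -0.2, -3.7]
grip_width: 54.6
grasp_force: 64.1
c seed [324.  67.] -> (array([324.6,  60.4]), array([492.1,  -3.1]), 10170)
t 29.9 tcp [567.5 -59.5 292.3] yaw 144.7 grip 54.3 F [-0.6 -0.1 -3.7] gf 64.1
shift mm [ 90.1   1.7 100.3]
```

View pics/w15.png

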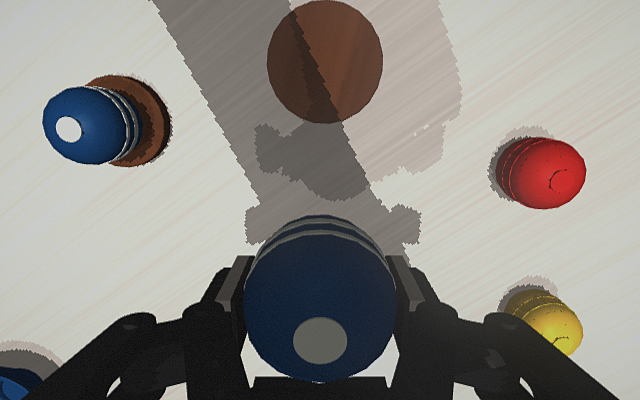

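Stand c is centred at (325,61), C is held with its dot at (320,340), and B stands on its own stand at the left. That was the last picture I may view; the rest is by numbers.

```bash
python3 - <<'E'
from h import *
c=r.read_camera('wrist'); p=ray(c,(325,61),12); q=ray(c,(320,340),54+114); e=r.read_state()['eef_pos']; print(p,q,e); o=(q-e)/2; go(p[0]-o[0],p[1]-o[1],194)
E
```

```text
[492.66335194  -3.26803441  12.        ] [565.79498348 -59.19919437 168.        ] [567.45591555 -59.49214812 292.32968293]
t 29.95 tcp [567.5 -59.5 292.3] yaw 144.7 grip 54.3 F [ 0.1 -0.1 -2.6] gf 64.1
shift mm [92.8  3.  98.3]
```

```bash
python3 -m inch '[[[0.01,0.0005,0,0,0.04],[0.02,0.0005,0,0,0.04],[0.03,0.001,0,0,0.04],[0.0225,0.001,0,0,0.04],[0.01,0,0,0,0.04],[0,0,0.01,0,0.04],[0,0,0.02,0,0.04],[0,0,0.03,0,0.04],[0,0,0.025,0,0.04],[0,0,0.013,0,0.04],[0,0,0,0,0.04],[0,0,0,0,0.04]]]'; python3 -m inch '[[[0,0,0.001,0,0.04],[0,0,0.001,0,0.04],[0,0,0,0,0.04]]]'; python3 -m inch '[[[0,0,0.001,0,0.04],[0,0,0,0,0.04]]]'
```

```text
time: 31.15
eef_pos: [494.2, -2.5, 194.7]
tool_rot: [180.0, 0.1, 144.8]
ft_force: [-0.1, 0.3, -3.8]
grip_width: 54.5
grasp_force: 65.1
time: 31.45
eef_pos: [493.6, -1.9, 192.8]
tool_rot: [179.9, 0.0, 144.8]
ft_force: [0.9, 0.5, -3.7]
grip_width: 54.7
grasp_force: 65.1
time: 31.65
eef_pos: [493.4, -1.9, 191.4]
tool_rot: [180.0, 0.0, 144.8]
ft_force: [0.7, 0.2, -3.7]
grip_width: 54.2
grasp_force: 65.1
```

```bash
python3 -m inch '[[[0,0,0.001,0,0.04],[0,0,0,0,0.04]]]'; python3 -m inch '[[[0,0,0.0008,0,0.04],[0,0,0,0,0.04]]]'
```

```text
time: 31.85
eef_pos: [493.5, -2.0, 191.1]
tool_rot: [180.0, -0.0, 144.8]
ft_force: [-2.7, 0.1, 5.6]
grip_width: 54.1
grasp_force: 65.9
time: 32.05
eef_pos: [493.6, -2.1, 191.0]
tool_rot: [180.0, -0.1, 144.8]
ft_force: [-4.5, 0.2, 12.8]
grip_width: 54.2
grasp_force: 66.6
```

```bash
python3 -m inch '[[[0,0,-0.0012,0,0.04],[0,0,0,0,0.056],[0,0,0,0,0.062],[0,0,0,0,0.068],[0,0,0,0,0.076],[0,0,0,0,0.084],[0,0,0,0,0.084]]]'; python3 -m inch '[[[0,0,-0.01,0,0.084],[0,0,-0.02,0,0.084],[0,0,-0.03,0,0.084],[0,0,-0.04,0,0.084],[0,0,-0.03,0,0.084],[0,0,-0.03,0,0.084],[0,0,-0.03,0,0.084],[0,0,0,0,0.084],[0,0,0,0,0.084]]]'; python3 - <<'E'
from h import *
c=r.read_camera('wrist'); dot(c,'C',(492.5,-3)); print('expected at stand centre',proj(c,[492.5,-3.2,66])); go(492,-3,320)
S={'A':(635.2,194.2),'B':(442.6,-139.5),'C':(492.5,-3.2),'D':(399,281),'block':(393,-296),'dish':(555,-381)}
for n in('scene','side'):
    c=r.read_camera(n); cv2.imwrite(f'pics/{n}1.png',c['pixels'][:,:,::-1])
    for k,p in S.items():
        z=Z[k]+(12 if k in 'ABCD' else 0); s=proj(c,[*p,z]); b=blob(c,k,s,20)
        print(n,k,s.round(1),None if b is None else (b[0].round(1),ray(c,b[0],z)[:2].round(1)))
E
```

```text
time: 32.75
eef_pos: [493.5, -2.0, 190.7]
tool_rot: [180.0, 0.0, 144.8]
ft_force: [0.5, -0.1, -0.1]
grip_width: 84.2
grasp_force: 0.0
time: 33.65
eef_pos: [493.3, -2.1, 381.6]
tool_rot: [179.9, 0.1, 144.8]
ft_force: [0.1, 0.1, -0.8]
grip_width: 83.9
grasp_force: 0.0
C dot [319.3 186.5] 316 [495.1  -3.8]
expected at stand centre [318.0753233  187.32181767]
t 33.7 tcp [492.9  -2.1 380.5] yaw 144.8 grip 84.0 F [-0.2 -0.2  0.1] gf 0.0
shift mm [ 0.2 -1.3 60.5]
scene A [394.3 270.6] (array([394.4, 268.7]), array([631.1, 192.9]))
scene B [294.8 158.4] (array([294.4, 158.8]), array([ 444.4, -139.8]))
scene C [335.4 188.7] (array([336. , 189.2]), array([493.5,  -1.2]))
scene D [466.7 202.3] (array([465.7, 203.2]), array([402.5, 279.5]))
scene block [253.8 133.8] (array([253.6, 133.8]), array([ 393.2, -296.4]))
scene dish [191.3 161.8] (array([190.1, 159.2]), array([ 548.8, -389.7]))
side A [335.9 166.6] (array([335.5, 167.5]), array([632.5, 189.7]))
side B [297.9 249.2] (array([297.1, 250.7]), array([ 439.8, -143.8]))
side C [305.6 209.6] (array([304.7, 210.4]), array([489.3,  -5.6]))
side D [256.2 159.1] (array([256. , 160.3]), array([397.6, 273.6]))
side block [290.2 313.4] (array([289.7, 313.4]), array([ 392.2, -295.8]))
side dish [383.1 333.7] (array([384.1, 329.5]), array([ 560.5, -373. ]))
```

All four weights read within about 5 mm of their stands, the block and dish haven't moved, and the arm is clear.

```bash
python3 -c "
from workcell import r
print(r.job_done())"
```

```text
the job is handed in; nothing more can be done
None
```

I stood all four paperweights on the stands of their rank, left the block and dish where they were, and handed the job in with the arm clear at about 34 s; my last camera readings put each weight within about 5 mm of its stand's centre, but the hand-in returned no verdict.

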